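Wipe the bark chips off the sloping plate and put the scraper away

TASK

Take the grey scraper off its rack, press its foot lightly and flat on the sloping steel plate above the bark chips, and wipe down the slope, keeping it pressed on the plate all the way to the lower edge, until every chip has dropped into the white trough; it must still be pressed flat on the plate at the lower edge once the last chip is in. Move the chips only with the scraper, never press hard, and leave everything else on the bench where it is. Then lay the scraper, foot down and lengthwise, on the floor of the empty compartment of the tool tray and let go.

Things in the scene. Friction and masses are not known exactly. Their poses are not given: they have to be found in the camera images.
- station: Fixed rigid stand, bare steel plate sloping 0.175 rad. Origin: on the plate's top face, midway between its rims, 75 mm above the bench; x up the slope (away from the robot), y across, z the plate's normal. Plate from x = -100 mm (lower edge, open, over the trough) to +110 mm (upper edge, open). Rim 8 mm high along each side, clear width between them 140 mm.
- trough: White open plastic trough, level, fixed under the plate's lower edge: 100 x 165 mm, walls 45 mm high, 4 mm thick. Origin: centre of its underside, on the bench; x, y along its 100 and 165 mm sides, z up. The plate's lower edge is 58 mm above the bench and overhangs the trough's wall by a few mm.
- scraper: Grey scraper, 0.2 kg, on the rack. Grip bar 20 (x) x 166 (y) x 24 mm high; below, on two pillars at y = +-42 mm, the foot 40 (x) x 120 (y) x 18 mm. Origin: centre of the bar's underside, z up. The foot slides stiffly: its flat underside lies 30 to 44 mm below the origin, differing each time, not measured: feel for it. It holds under a light press (slips at 80 N).
- rack: Fixed aluminium rack: two posts 14 mm thick (y), 36 mm (x), 60 mm high, at y = +-73 mm, on a base 50 x 180 x 6 mm; the ends of the scraper's bar rest on the posts, the foot hangs between them, so lift it straight up. Origin: centre of its underside.
- tool_tray: Fixed aluminium tray 160 x 135 mm, walls 18 mm high, 5 mm thick, floor 5 mm, with one wall along x parting it into two compartments, each 150 mm long (x) and 60 mm wide (y). Origin: centre of the underside, z up. The compartment at -y holds a flat black-handled spatula, the one at +y is empty.
- empty_slot (a point): Centre of the floor of the empty compartment of the tool tray (5 mm above the bench); x along its 150 mm length, y across its 60 mm width.
- chip1: Loose brown piece of dried bark, about 42 x 28 x 7 mm, about 12 g, lying flat on the sloping plate between the rims with its long side roughly across the slope; at the start its centre is between 15 mm up and 75 mm down the slope from the plate's centre. Origin: centre of its underside.
- chip2: Loose brown piece of dried bark, about 42 x 28 x 7 mm, about 12 g, lying flat on the sloping plate between the rims with its long side roughly across the slope; at the start its centre is between 15 mm up and 75 mm down the slope from the plate's centre. Origin: centre of its underside.
- chip3: Loose brown piece of dried bark, about 42 x 28 x 7 mm, about 12 g, lying flat on the sloping plate between the rims with its long side roughly across the slope; at the start its centre is between 15 mm up and 75 mm down the slope from the plate's centre. Origin: centre of its underside.
- chip4: Loose brown piece of dried bark, about 42 x 28 x 7 mm, about 12 g, lying flat on the sloping plate between the rims with its long side roughly across the slope; at the start its centre is between 15 mm up and 75 mm down the slope from the plate's centre. Origin: centre of its underside.
- spatula: Bystander: flat spatula 136 mm long, 8 mm high, lying in the tool tray's other compartment. Origin near its middle, underside.
- white_jar: Bystander: white jar, 70 mm diameter, 100 mm high. Origin: centre of its underside.
- beaker: Bystander: glass beaker, 64 mm diameter, 75 mm high. Origin: centre of its underside.
- pocket_scale: Bystander: black pocket scale 120 x 70 x 21 mm. Origin: centre of its underside.
- vial: Bystander: small glass vial, 28 mm diameter, 55 mm high. Origin: centre of its underside.
- card_box: Bystander: cardboard carton 100 x 60 x 35 mm. Origin: centre of its underside.
Things that resemble listed ones, but are neither listed nor needed, are in the scene too. What is shaped like the chip4 but yellow is not meant.

How it is judged (in metres and radians):
On the way, in this order (a step that is already met when the one before it is completed fails the run):
1. the scraper is pressed flat on the plate above the chips (its centre more than 50 mm up the slope from the plate's centre, 1.5 to 25 N) (contact force between scraper and station between 1.5 and 25 N and x of scraper in the frame of station above 0.05 m and angle between the z axis of scraper and the z axis of station, either way round below 0.1 rad), for 0.2 s.
2. the scraper, still pressed on the plate (0.7 to 25 N), passes the plate's middle (contact force between scraper and station between 0.7 and 25 N and x of scraper in the frame of station between -0.025 and 0.025 m and angle between the z axis of scraper and the z axis of station, either way round below 0.1 rad), for 0.1 s.
3. all four chips lie in the trough while the scraper is still pressed on the plate (0.7 to 25 N) at the lower edge, its centre more than 65 mm down the slope from the plate's centre (x of chip1 in the frame of trough between -0.049 and 0.049 m and y of chip1 in the frame of trough between -0.082 and 0.082 m and z of each of chip1, chip2, chip3, chip4 in the frame of trough below 0.045 m and x of chip2 in the frame of trough between -0.049 and 0.049 m and y of chip2 in the frame of trough between -0.082 and 0.082 m and x of chip3 in the frame of trough between -0.049 and 0.049 m and y of chip3 in the frame of trough between -0.082 and 0.082 m and x of chip4 in the frame of trough between -0.049 and 0.049 m and y of chip4 in the frame of trough between -0.082 and 0.082 m and contact force between scraper and station between 0.7 and 25 N and x of scraper in the frame of station between -0.13 and -0.065 m and angle between the z axis of scraper and the z axis of station, either way round below 0.1 rad), for 0.2 s.
At the end, for the whole second after the job is handed in: All four chips at rest in the trough, centres below its rim; the scraper at rest on the floor of the tray's empty compartment (within 20 mm lengthwise, 13 mm crosswise, bar's underside under 48 mm above it), foot down (tilt under 0.06 rad), long side along it (within 0.2 rad) (x of chip1 in the frame of trough between -0.049 and 0.049 m and y of chip1 in the frame of trough between -0.082 and 0.082 m and z of each of chip1, chip2, chip3, chip4 in the frame of trough below 0.045 m and x of chip2 in the frame of trough between -0.049 and 0.049 m and y of chip2 in the frame of trough between -0.082 and 0.082 m and x of chip3 in the frame of trough between -0.049 and 0.049 m and y of chip3 in the frame of trough between -0.082 and 0.082 m and x of chip4 in the frame of trough between -0.049 and 0.049 m and y of chip4 in the frame of trough between -0.082 and 0.082 m and linear speed of each of chip1, chip2, chip3, chip4, scraper below 0.02 m/s and x of scraper in the frame of empty_slot between -0.02 and 0.02 m and y of scraper in the frame of empty_slot between -0.013 and 0.013 m and z of scraper in the frame of empty_slot below 0.048 m and angle between scraper's own z axis and vertical below 0.06 rad and angle between the y axis of scraper and the x axis of empty_slot, either way round below 0.2 rad); the robot touches nothing.
It fails at once if the scraper is pressed on the stand with more than 60 N (contact force between scraper and station above 60 N).
It fails at once if the fingers push a chip (contact force between the fingers and chip1 above 1 N or contact force between the fingers and chip2 above 1 N or contact force between the fingers and chip3 above 1 N or contact force between the fingers and chip4 above 1 N).
It fails at once if a bystander is moved more than 25 mm (distance of any of spatula, white_jar, beaker, pocket_scale, vial, card_box from where it was at the start of the episode above 0.025 m).
It also fails if it takes over 58 s, if anything falls off the work surface, if the arm or the gripper's body presses on something with over 40 N, if the wrist force passes 120 N, or if a joint passes its speed limit or range.

ROBOT

A 7-joint arm with a two-finger parallel gripper is mounted at the origin on the work surface. World frame = base frame: x ahead of the robot, y to its left, z up, the work surface at z = 0. Lengths are in mm, angles in rad, forces in N, time in s.
With the tool pointing down it reaches from about 400 to 850 mm from the base axis. Payload 6.9 kg.
Tool frame: the origin (TCP) lies at the very end of the fingers, on their centre line; the grasp point (between the pads) lies 19 mm behind it; z points along the fingers, y is the direction in which the jaws open and shut (so a half turn about z gives the same grasp; the last joint's range is limited). The gripper opens to 85 mm and grips with 20 to 120 N. Pads are 22 mm wide; open, the fingers measure 114 mm over their backs; the gripper's body (76 mm by 85 mm) begins 54 mm behind the grasp point. The pads swing forward as they close: fully open they stand 13 mm farther back than shut.
Start: joints at [1.448, 0.507, -0.238, 1.5, 0.126, 1.149, -0.155], TCP at [141.726, -608.708, 231.275] pointing down, gripper open.
Joint ranges: [-3.08, 3.08], [-0.24, 2.05], [-1.43, 1.35], [0, 2.5], [-1.52, 4.66], [0.17, 1.96], [-2.89, 2.89]. Speed limits (rad/s): [2.39, 2.39, 3.14, 3.14, 3.14, 3.14, 3.14].

INTERFACE

Orientations are given as a 3x3 rotation matrix whose columns are the frame's x, y, z axes.
In Python, from station import * gives the robot as it stands.
- The arm moves only by the tool play_rows, never from a script. Its argument "plan" is a list of rows, each an object of numbers: "wx", "wy", "wz": the turn, a rotation vector about the world's x, y, z in rad; "dx", "dy", "dz": the shift along the world's x, y, z in m; "hand": the closure in counts, from 0 (fully open) to 255 (shut). A call has 1 to 12 rows; each row is the pose to reach, as a shift and turn from the pose measured when the call began; what a row does not reach only later rows make up. A row lasts 1/10 s, in which the tool goes at most 50 mm and 8.59 degrees, less where a joint would pass 70% of its speed; a pose out of reach is approached as far as the arm can. A call with a gripper value outside its range is refused whole. The fingers move at their own pace and stop on an object; the grip force is fixed at half the most. Time passes only in rows, so rows that repeat a pose let the fingers close. It gives the time, the measured TCP pose, the force and the opening at its end, in the units of the state.
- get_state(): the state, without advancing time (a new reading comes with each control period).
- read_camera(name): name is "side" or "top"; returns (picture, depth): 480x640x3 uint8, blue, green, red; 480x640 float32, mm along the optical axis (not along the pixel's ray), 0 where there is no reading.
- calibration(name): a dict with "camera_matrix" (3x3 intrinsics, pixels), "k1" (the pictures are not rectified: a ray, as slopes to the right and down, at radius r is drawn at 1 + k1 r^2 times it, then the intrinsics apply), "T" (4x4, takes a point from camera to world coordinates). Camera axes: x right, y down, z forward; pixel columns grow to the right and rows downward; lengths in mm; the calibration is good to about 2 mm. A picture is of the moment at which its call begins. calibration takes no time and is no camera call.
- close_job(): hands the job in, once; it reports no verdict.
The state is a dict: "t": time; "joints": joint angles; "qvel": joint speeds; "tau": joint torques, N m; "ee_pos": TCP position; "eef_rot": TCP orientation; "wrist_force": force on the tool from outside, world axes, zero at the start; "wrist_torque": the same for the moment, N m; "grip_width": opening from 0.0 (shut) to 1.0 (fully open).
Only numpy, scipy, OpenCV 4.12 (cv2) and the standard library are available. Lean on these libraries where they do the work, as an engineer would, in place of code of your own. Each camera call takes 0.05 s, during which the arm holds its last target. There are 200 camera calls.

## Working session

There is one attempt and no reset: what is moved stays moved. The work goes in short steps, Python scripts to look and compute and a tool call to move; the robot and the scene stay as the last step left them, time stands still between calls to the robot, and variables do not carry over. Pictures are saved under pics/ and viewed, about 8 in all and at most 12, crops included, and the job is handed in when it is done.

Besides the shell and the picture viewer there is one more tool, called after "Emit:" as name(argument=value, ...), one argument or row to a line, values as JSON. play_rows: Moves the arm, as the interface text tells. Its arguments: {"type":"object","properties":{"plan":{"type":"array","items":{"type":"object","properties":{"wx":{"type":"number"},"wy":{"type":"number"},"wz":{"type":"number"},"dx":{"type":"number"},"dy":{"type":"number"},"dz":{"type":"number"},"hand":{"type":"number"}}}}},"required":["plan"]}

```bash
ls; mkdir -p pics
cat > h.py <<'E'
from station import *
import numpy as np, cv2
def cloud(name):
    pic,d=read_camera(name); c=calibration(name); K=np.array(c["camera_matrix"]);k1=c["k1"];T=np.array(c["T"])
    v,u=np.mgrid[0:480,0:640]
    xd=(u-K[0,2])/K[0,0]; yd=(v-K[1,2])/K[1,1]
    x,y=xd.copy(),yd.copy()
    for _ in range(20):
        f=1+k1*(x*x+y*y); x,y=xd/f,yd/f
    P=np.stack([x*d,y*d,d,np.ones_like(d)],-1)@T.T
    P=P[...,:3]; P[d==0]=np.nan
    return pic,P
E
python3 - <<'E'
from h import *
for n in ("top","side"):
    p,P=cloud(n); cv2.imwrite(f"pics/{n}0.png",p); np.save(f"{n}0.npy",P); print(n,calibration(n))
print(get_state())
E
```

```text
pics
top {'camera_matrix': array([[581.13185304,   0.        , 310.63938665],
       [  0.        , 581.13185304, 238.04191884],
       [  0.        ,   0.        ,   1.        ]]), 'k1': 0.06638123732339024, 'T': array([[ 9.42535520e-03, -9.97392953e-01,  7.15434099e-02,
         4.41845206e+02],
       [-9.99930697e-01, -9.90570585e-03, -6.36228021e-03,
         2.88363937e+00],
       [ 7.05438143e-03, -7.14784850e-02, -9.97417196e-01,
         1.31769614e+03],
       [ 0.00000000e+00,  0.00000000e+00,  0.00000000e+00,
         1.00000000e+00]])}
side {'camera_matrix': array([[471.17005597,   0.        , 323.97171366],
       [  0.        , 471.17005597, 241.24831772],
       [  0.        ,   0.        ,   1.        ]]), 'k1': -0.0014399907292761732, 'T': array([[-9.75824117e-01, -1.52833164e-01,  1.56234814e-01,
         3.46987640e+02],
       [-2.18553636e-01,  6.78225390e-01, -7.01601475e-01,
         8.76953162e+02],
       [ 1.26555597e-03, -7.18785326e-01, -6.95230935e-01,
         9.33389248e+02],
       [ 0.00000000e+00,  0.00000000e+00,  0.00000000e+00,
         1.00000000e+00]])}
{'t': 0.1, 'joints': array([ 1.44749937,  0.5082645 , -0.23755384,  1.50102415,  0.12570967,
        1.14892942, -0.1547875 ]), 'qvel': array([ 0.00025085, -0.00291165,  0.00195797, -0.00370973, -0.00085147,
       -0.00034575,  0.00058989]), 'tau': array([-4.38583345e-03, -6.21831536e+01, -2.19482392e+00, -2.50203538e+01,
        1.24124723e-02,  7.84636679e-03, -1.79520595e-05]), 'ee_pos': array([ 141.58645608, -608.28301726,  230.51373687]), 'eef_rot': array([[ 9.73929353e-01,  2.26851175e-01, -3.99433044e-04],
       [ 2.26851525e-01, -9.73928064e-01,  1.58480399e-03],
       [-2.95044042e-05, -1.63409912e-03, -9.99998664e-01]]), 'wrist_force': array([-0.66471564,  0.09313828,  0.56529103]), 'wrist_torque': array([ 0.00191386,  0.0010715 , -0.03120344]), 'grip_width': 0.9935976147654653}
```

View pics/top0.png

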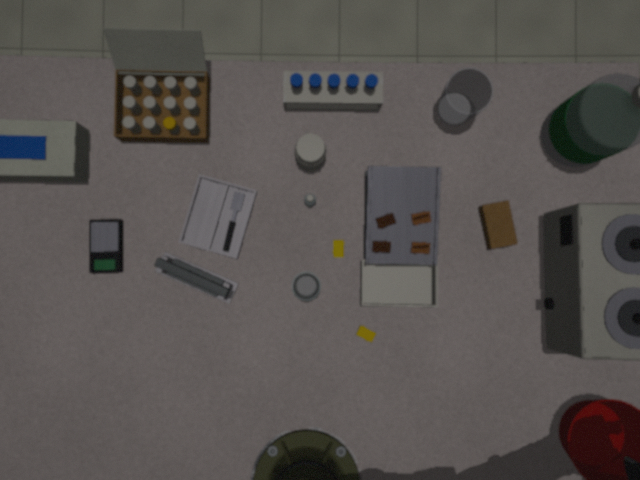

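View pics/side0.png

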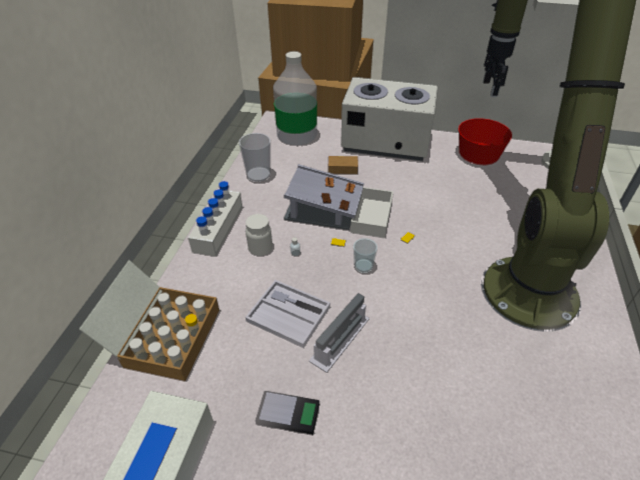

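The top picture shows the scraper on its rack at about (195,277), the tray at (218,217) with the spatula on the right and the empty slot on the left, and the plate at (402,215) with chips at about (385,220), (420,217), (381,247) and (420,248). The trough is at (398,284). The side picture agrees.

Run:
```python
from h import *
P=np.load("top0.npy"); img=cv2.imread("pics/top0.png")
def reg(u0,u1,v0,v1,z0,z1):
    Q=P[v0:v1,u0:u1].reshape(-1,3); return Q[(Q[:,2]>z0)&(Q[:,2]<z1)]
def rect(Q,n):
    r=cv2.minAreaRect(Q[:,:2].astype(np.float32)); b=cv2.boxPoints(r)
    e=[b[1]-b[0],b[2]-b[1]]; L=max(e,key=np.linalg.norm)
    print(n,len(Q),"c",np.round(r[0],1),"size",np.round(r[1],1),"long yaw",round(float(np.arctan(L[1]/L[0])),4),"z",np.round(np.percentile(Q[:,2],[5,50,95]),1))
rect(reg(145,250,245,310,72,95),"bar")
rect(reg(145,250,245,310,3,95),"rack+bar")
rect(reg(175,262,170,262,10,25),"tray walls")
rect(reg(175,262,170,262,3,25),"tray all")
rect(reg(350,445,255,312,38,52),"trough rim")
Q=reg(366,439,168,262,53,110)
rect(Q,"plate")
# plane
A=np.c_[Q[:,:2],np.ones(len(Q))]; w=np.ones(len(Q),bool)
for _ in range(6):
    s=np.linalg.lstsq(A[w],Q[w,2],rcond=None)[0]; r=Q[:,2]-A@s; w=abs(r)<2
n=np.array([-s[0],-s[1],1]);n/=np.linalg.norm(n)
print("plane",s,"tilt",np.arccos(n[2]),"up az",np.arctan2(s[1],s[0]),"n",n,w.mean(), r[w].std())
rect(Q[w],"plate in")
rect(Q[r>4],"rims/chips")
hsv=cv2.cvtColor(img,cv2.COLOR_BGR2HSV)
m=((hsv[...,0]<18)&(hsv[...,1]>110)).astype(np.uint8); m[:, :360]=0;m[:,445:]=0;m[:170]=0;m[265:]=0
k,l,st,ce=cv2.connectedComponentsWithStats(m)
for i in range(1,k):
    if st[i,4]>40: print("chip",ce[i],np.nanmean(P[l==i],0),st[i])
# tray divider: floor vs walls profile
for nm,(u,v) in dict(vial=(310,200),beaker=(306,286),jar=(310,150),scale=(106,245),box=(498,225)).items(): print(nm,P[v,u].round(1))
print("bench",np.nanmedian(P[300:400,100:250,2]))
```

```text
bar 774 c [445.1 247.4] size [167.4  20.7] long yaw 1.1586 z [77.8 82.6 86.7]
rack+bar 2369 c [446.1 248.7] size [143.6 233.4] long yaw -1.5612 z [ 3.4 39.3 84.8]
tray walls 1102 c [583. 204.] size [136.1 162.2] long yaw -0.265 z [10.5 14.9 20.6]
tray all 3477 c [585.4 204.9] size [207.7 194.7] long yaw 0.0148 z [ 3.3  6.8 18.5]
trough rim 340 c [ 436.1 -199.7] size [166.6  99.9] long yaw 1.5633 z [39.3 44.1 48.3]
plate 6776 c [ 583.3 -200.5] size [198.4 155.3] long yaw 0.0105 z [59.5 77.2 91.7]
plane [ 1.65081637e-01  5.32637293e-04 -2.04819156e+01] tilt 0.1636069279879963 up az 0.0032264972217224083 n [-1.62877172e-01 -5.25524568e-04  9.86646213e-01] 0.442443919716647 1.1197862567806036
plate in 2998 c [ 583.  -200.3] size [197.6 153.9] long yaw 0.01 z [60.5 77.8 90.7]
rims/chips 1327 c [ 582.2 -200.5] size [196.4 155.3] long yaw 0.0105 z [68.3 79.9 95.7]
chip [420.66467066 217.53293413] [ 576.8845135  -239.76481827   80.56748927] [412 212  18  12 167]
chip [385.21969697 220.48484848] [ 569.93513672 -164.30527134   79.28803213] [377 215  18  12 132]
chip [381.1037037 246.4      ] [ 514.88610969 -156.67171467   69.56203572] [374 242  16  10 135]
chip [420.04402516 247.49685535] [ 513.35694403 -240.31576015   69.56231546] [412 243  17  10 159]
vial [615.6  -3.   56.5]
beaker [427.7   3.9   6. ]
jar [717.   -1.8  97.3]
scale [515.  447.7  19.1]
box [ 567.2 -419.8   30.8]
bench -0.6910909427632532
```

Run:
```python
import cv2
a=cv2.imread("pics/top0.png"); c=a[160:310,140:265]; d=a[160:310,345:450]
import numpy as np
cv2.imwrite("pics/crop1.png",cv2.resize(np.hstack([c,d]),None,fx=3.4,fy=3.4,interpolation=cv2.INTER_CUBIC))
```

```text
(no output)
```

View pics/crop1.png

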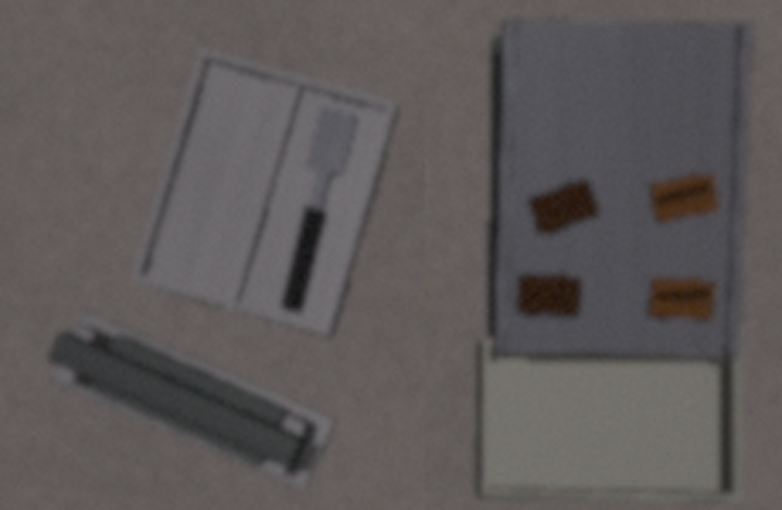

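Emit:
play_rows(
  plan=[
    {"dx": 0.158, "dy": 0.178, "dz": 0.04, "wz": 0.3, "hand": 0},
    {"dx": 0.158, "dy": 0.178, "dz": 0.04, "wz": 0.4, "hand": 0},
    {"dx": 0.158, "dy": 0.178, "dz": 0.04, "wz": 0.5, "hand": 0},
    {"dx": 0.158, "dy": 0.178, "dz": 0.04, "wz": 0.6, "hand": 0},
    {"dx": 0.158, "dy": 0.178, "dz": 0.04, "wz": 0.7, "hand": 0},
    {"dx": 0.328, "dy": 0.458, "dz": 0.04, "wz": 0.8, "hand": 0},
    {"dx": 0.328, "dy": 0.458, "dz": 0.04, "wz": 0.93, "hand": 0},
    {"dx": 0.328, "dy": 0.458, "dz": 0.04, "wz": 0.93, "hand": 0},
    {"dx": 0.328, "dy": 0.458, "dz": 0.04, "wz": 0.93, "hand": 0},
    {"dx": 0.328, "dy": 0.458, "dz": 0.04, "wz": 0.93, "hand": 0},
    {"dx": 0.328, "dy": 0.458, "dz": 0.04, "wz": 0.93, "hand": 0},
    {"dx": 0.328, "dy": 0.458, "dz": 0.04, "wz": 0.93, "hand": 0},
  ],
)

```text
$.plan[0]: bad value
```

Run:
```python
from h import *
P=np.load("top0.npy"); S=np.load("side0.npy")
# bar from both cams
Q=S.reshape(-1,3)
B=Q[(abs(Q[:,0]-445)<110)&(abs(Q[:,1]-247)<110)&(Q[:,2]>78)&(Q[:,2]<92)]
r=cv2.minAreaRect(B[:,:2].astype(np.float32)); print("side bar",r,np.median(B[:,2]))
# plate edges, both cams: in-plane height residual with slope .175, bins in x
for n,R in(("top",P),("side",S)):
    Q=R.reshape(-1,3); Q=Q[(abs(Q[:,1]+200)<60)&(Q[:,0]>440)&(Q[:,0]<720)]
    for a in range(468,492,3):
        q=Q[(Q[:,0]>=a)&(Q[:,0]<a+3),2]; print(n,a,len(q),np.percentile(q,[10,50,90]).round(0) if len(q) else "")
    for a in range(670,700,3):
        q=Q[(Q[:,0]>=a)&(Q[:,0]<a+3),2]; print(n,a,len(q),np.percentile(q,[10,50,90]).round(0) if len(q) else "")
    T=Q[(Q[:,0]>600)&(Q[:,0]<670)]; T=T[abs(T[:,2]-(75+.1768*(T[:,0]-581)))<8]
    print(n,"x0 from height",np.median(T[:,0]-(T[:,2]-75)/.1768), "fit",np.polyfit(T[:,0],T[:,2],1))
    Q=R.reshape(-1,3); Q=Q[(Q[:,0]>600)&(Q[:,0]<670)&(Q[:,2]>65)]
    for lo,hi in((600,630),(640,670)):
        q=Q[(Q[:,0]>lo)&(Q[:,0]<hi)&(abs(Q[:,1]+200)<95),1]; print(n,lo,"y ext",np.percentile(q,[.5,99.5]))
```

```text
side bar ((449.3947448730469, 249.55470275878906), (166.0397186279297, 21.046043395996094), 66.33232116699219) 83.52183842283421
top 468 78 [-0.  3.  6.]
top 471 52 [-0.  3.  6.]
top 474 79 [-0.  3.  5.]
top 477 114 [ 1. 51. 59.]
top 480 83 [53. 57. 60.]
top 483 65 [55. 59. 61.]
top 486 91 [56. 58. 61.]
top 489 66 [56. 59. 62.]
top 670 83 [88. 91. 94.]
top 673 83 [87. 90. 94.]
top 676 76 [89. 92. 95.]
top 679 91 [88. 91. 94.]
top 682 76 [89. 93. 96.]
top 685 31 [89. 91. 93.]
top 688 0 
top 691 0 
top 694 0 
top 697 0 
top x0 from height 584.9433246509147 fit [  0.17324202 -26.13215509]
top 600 y ext [-277.5991515  -124.18822554]
top 640 y ext [-277.73317796 -124.08128342]
side 468 17 [1. 5. 6.]
side 471 21 [2. 4. 6.]
side 474 19 [3. 5. 7.]
side 477 20 [1. 4. 6.]
side 480 20 [1. 4. 7.]
side 483 43 [ 3. 55. 59.]
side 486 70 [ 5. 26. 59.]
side 489 29 [56. 59. 61.]
side 670 31 [86. 91. 94.]
side 673 25 [89. 91. 94.]
side 676 29 [90. 92. 94.]
side 679 28 [90. 93. 95.]
side 682 30 [12. 93. 96.]
side 685 36 [13. 93. 96.]
side 688 19 [12. 91. 95.]
side 691 11 [ 9. 12. 13.]
side 694 7 [ 8.  9. 10.]
side 697 0 
side x0 from height 582.7242792393599 fit [  0.17866819 -29.18004985]
side 600 y ext [-275.45268747 -119.81644723]
side 640 y ext [-277.72785654 -119.01274342]
```

Emit:
play_rows(
  plan=[
    {"dx": 0.158, "dy": 0.178, "dz": 0.04, "wx": 0, "wy": 0, "wz": 0.3, "hand": 0},
    {"dx": 0.158, "dy": 0.178, "dz": 0.04, "wx": 0, "wy": 0, "wz": 0.4, "hand": 0},
    {"dx": 0.158, "dy": 0.178, "dz": 0.04, "wx": 0, "wy": 0, "wz": 0.5, "hand": 0},
    {"dx": 0.158, "dy": 0.178, "dz": 0.04, "wx": 0, "wy": 0, "wz": 0.6, "hand": 0},
    {"dx": 0.158, "dy": 0.178, "dz": 0.04, "wx": 0, "wy": 0, "wz": 0.7, "hand": 0},
    {"dx": 0.328, "dy": 0.458, "dz": 0.04, "wx": 0, "wy": 0, "wz": 0.8, "hand": 0},
    {"dx": 0.328, "dy": 0.458, "dz": 0.04, "wx": 0, "wy": 0, "wz": 0.93, "hand": 0},
    {"dx": 0.328, "dy": 0.458, "dz": 0.04, "wx": 0, "wy": 0, "wz": 0.93, "hand": 0},
    {"dx": 0.328, "dy": 0.458, "dz": 0.04, "wx": 0, "wy": 0, "wz": 0.93, "hand": 0},
    {"dx": 0.328, "dy": 0.458, "dz": 0.04, "wx": 0, "wy": 0, "wz": 0.93, "hand": 0},
    {"dx": 0.328, "dy": 0.458, "dz": 0.04, "wx": 0, "wy": 0, "wz": 0.93, "hand": 0},
    {"dx": 0.328, "dy": 0.458, "dz": 0.04, "wx": 0, "wy": 0, "wz": 0.93, "hand": 0},
  ],
)

```text
t: 1.3
ee_pos: [471.1, -145.9, 270.7]
eef_rot: [[0.396, 0.918, -0.001], [0.918, -0.396, 0.002], [0.002, -0.001, -1.0]]
wrist_force: [0.1, -0.3, 0.1]
grip_width: 1.0
```

Emit:
play_rows(
  plan=[
    {"dx": -0.024, "dy": 0.3945, "dz": -0.05, "wx": 0, "wy": 0, "wz": -0.005, "hand": 0},
    {"dx": -0.024, "dy": 0.3945, "dz": -0.05, "wx": 0, "wy": 0, "wz": -0.005, "hand": 0},
    {"dx": -0.024, "dy": 0.3945, "dz": -0.05, "wx": 0, "wy": 0, "wz": -0.005, "hand": 0},
    {"dx": -0.024, "dy": 0.3945, "dz": -0.05, "wx": 0, "wy": 0, "wz": -0.005, "hand": 0},
    {"dx": -0.024, "dy": 0.3945, "dz": -0.05, "wx": 0, "wy": 0, "wz": -0.005, "hand": 0},
    {"dx": -0.024, "dy": 0.3945, "dz": -0.05, "wx": 0, "wy": 0, "wz": -0.005, "hand": 0},
    {"dx": -0.024, "dy": 0.3945, "dz": -0.05, "wx": 0, "wy": 0, "wz": -0.005, "hand": 0},
    {"dx": -0.024, "dy": 0.3945, "dz": -0.05, "wx": 0, "wy": 0, "wz": -0.005, "hand": 0},
    {"dx": -0.024, "dy": 0.3945, "dz": -0.1, "wx": 0, "wy": 0, "wz": -0.005, "hand": 0},
    {"dx": -0.024, "dy": 0.3945, "dz": -0.13, "wx": 0, "wy": 0, "wz": -0.005, "hand": 0},
    {"dx": -0.024, "dy": 0.3945, "dz": -0.15, "wx": 0, "wy": 0, "wz": -0.005, "hand": 0},
    {"dx": -0.024, "dy": 0.3945, "dz": -0.15, "wx": 0, "wy": 0, "wz": -0.005, "hand": 0},
  ],
)

```text
t: 2.5
ee_pos: [445.4, 247.5, 118.0]
eef_rot: [[0.4, 0.916, -0.006], [0.916, -0.4, -0.001], [-0.003, -0.005, -1.0]]
wrist_force: [-0.2, -0.1, 1.3]
grip_width: 0.997
```

Emit:
play_rows(
  plan=[
    {"dx": 0.001, "dy": 0.001, "dz": -0.02, "wx": 0, "wy": 0, "wz": 0, "hand": 0},
    {"dx": 0.001, "dy": 0.001, "dz": -0.04, "wx": 0, "wy": 0, "wz": 0, "hand": 0},
    {"dx": 0.001, "dy": 0.001, "dz": -0.055, "wx": 0, "wy": 0, "wz": 0, "hand": 0},
    {"dx": 0.001, "dy": 0.001, "dz": -0.061, "wx": 0, "wy": 0, "wz": 0, "hand": 0},
    {"dx": 0.001, "dy": 0.001, "dz": -0.061, "wx": 0, "wy": 0, "wz": 0, "hand": 0},
    {"dx": 0.001, "dy": 0.001, "dz": -0.061, "wx": 0, "wy": 0, "wz": 0, "hand": 0},
  ],
)

```text
t: 3.1
ee_pos: [446.9, 248.8, 58.0]
eef_rot: [[0.4, 0.916, -0.004], [0.916, -0.4, -0.0], [-0.002, -0.004, -1.0]]
wrist_force: [-0.4, -0.3, 0.2]
grip_width: 1.001
```

Run:
```python
from h import *
p,P=cloud("side"); cv2.imwrite("pics/s1.png",cv2.resize(p[210:400,240:440],None,fx=3,fy=3,interpolation=cv2.INTER_CUBIC))
```

```text
(no output)
```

View pics/s1.png

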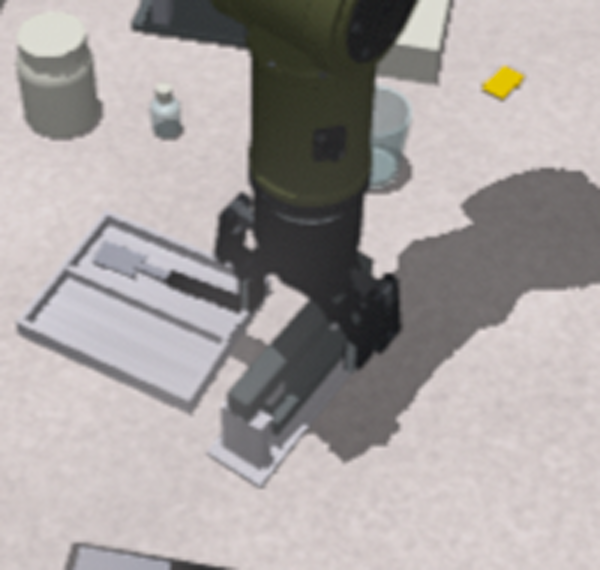

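The fingers straddle the bar: pads at about (235,290) and (375,330), bar between them at (290,350). Now I close.

Emit:
play_rows(
  plan=[
    {"dx": 0, "dy": 0, "dz": -0.001, "wx": 0, "wy": 0, "wz": 0, "hand": 120},
    {"dx": 0, "dy": 0, "dz": -0.001, "wx": 0, "wy": 0, "wz": 0, "hand": 180},
    {"dx": 0, "dy": 0, "dz": -0.001, "wx": 0, "wy": 0, "wz": 0, "hand": 255},
    {"dx": 0, "dy": 0, "dz": -0.001, "wx": 0, "wy": 0, "wz": 0, "hand": 255},
    {"dx": 0, "dy": 0, "dz": -0.001, "wx": 0, "wy": 0, "wz": 0, "hand": 255},
    {"dx": 0, "dy": 0, "dz": -0.001, "wx": 0, "wy": 0, "wz": 0, "hand": 255},
    {"dx": 0, "dy": 0, "dz": -0.001, "wx": 0, "wy": 0, "wz": 0, "hand": 255},
    {"dx": 0, "dy": 0, "dz": -0.001, "wx": 0, "wy": 0, "wz": 0, "hand": 255},
  ],
)

```text
t: 3.95
ee_pos: [447.1, 248.8, 57.4]
eef_rot: [[0.401, 0.916, -0.004], [0.916, -0.401, -0.0], [-0.002, -0.003, -1.0]]
wrist_force: [-0.2, -0.9, 6.0]
grip_width: 0.224
```

Emit:
play_rows(
  plan=[
    {"dx": 0, "dy": 0, "dz": 0.01, "wx": 0, "wy": 0, "wz": 0, "hand": 255},
    {"dx": 0, "dy": 0, "dz": 0.03, "wx": 0, "wy": 0, "wz": 0, "hand": 255},
    {"dx": 0, "dy": 0, "dz": 0.06, "wx": 0, "wy": 0, "wz": 0, "hand": 255},
    {"dx": 0, "dy": 0, "dz": 0.1, "wx": 0, "wy": 0, "wz": 0, "hand": 255},
    {"dx": 0, "dy": 0, "dz": 0.14, "wx": 0, "wy": 0, "wz": 0, "hand": 255},
    {"dx": 0, "dy": 0, "dz": 0.15, "wx": 0, "wy": 0, "wz": 0, "hand": 255},
    {"dx": 0, "dy": 0, "dz": 0.15, "wx": 0, "wy": 0, "wz": 0, "hand": 255},
    {"dx": 0, "dy": 0, "dz": 0.15, "wx": 0, "wy": 0, "wz": 0, "hand": 255},
  ],
)

```text
t: 4.75
ee_pos: [446.6, 248.1, 206.3]
eef_rot: [[0.401, 0.916, -0.005], [0.916, -0.401, -0.001], [-0.003, -0.004, -1.0]]
wrist_force: [0.2, -1.1, -3.0]
grip_width: 0.219
```

```bash
cat > rv.py <<'E'
from h import *
from scipy.spatial.transform import Rotation as R
# plate frame and the target tool pose for the scraper origin at plate (x,y,h)
x0=np.array([580.5,-200.,75.]); yaw=.003
S=(R.from_euler('z',yaw)*R.from_euler('y',-.175)).as_matrix()
Tool=np.c_[S[:,1],S[:,0],-S[:,2]]   # tool x along bar (+y), tool y along slope, z into the plate
def turn(Rt):
    return R.from_matrix(Rt@get_state()["eef_rot"].T).as_rotvec()
E
python3 - <<'E'
from rv import *
s=get_state(); print(s["ee_pos"],s["wrist_force"],s["wrist_torque"]); print("turn",turn(Tool))
print(S)
p,P=cloud("side")
# scraper underside / geometry seen from the side camera: points of the scraper below the hand, in the bar's frame
e=s["ee_pos"];Rt=s["eef_rot"]; Q=(P.reshape(-1,3)-e)@Rt
q=Q[(abs(Q[:,0])<90)&(abs(Q[:,1])<28)&(Q[:,2]>-35)&(Q[:,2]<60)]
for a in range(-90,90,15):
    k=q[(q[:,0]>=a)&(q[:,0]<a+15)]
    print(a,len(k),np.percentile(k[:,2],[1,50,99]).round(1) if len(k)>5 else "", np.percentile(k[:,1],[2,98]).round(1) if len(k)>5 else "")
cv2.imwrite("pics/s2.png",cv2.resize(p[170:380,240:440],None,fx=2.8,fy=2.8,interpolation=cv2.INTER_CUBIC))
E
```

```text
[446.57975666 248.07307641 206.28372899] [ 0.19140929 -1.09764454 -2.99309913] [-0.03763961 -0.01195526  0.05811922]
turn [-0.03358508 -0.17734548  0.41446247]
[[ 9.84722108e-01 -2.99999550e-03 -1.74107354e-01]
 [ 2.95417519e-03  9.99995500e-01 -5.22323629e-04]
 [ 1.74108138e-01 -5.42101086e-20  9.84726539e-01]]
-90 15 [-28.6 -25.4 -14.7] [-9.   0.4]
-75 3  
-60 44 [-27.2  17.4  33.8] [-18.7  -2.2]
-45 64 [-28.2  16.6  31.7] [-19.5  -5.5]
-30 41 [13.9 18.1 31.8] [-19.   -9.3]
-15 85 [-34.5  16.4  32.5] [-21.8  11.2]
0 240 [-33.9 -19.4  30.4] [-21.8  22.4]
15 163 [-27.8  -8.4  33. ] [-18.7  10.2]
30 160 [-28.3  -7.3  30.5] [-18.8  10. ]
45 196 [-28.1  12.4  33.3] [-18.9   8.9]
60 127 [-28.5 -20.6  32.5] [-16.8   9.2]
75 105 [-28.3 -21.3  -4.4] [-9.2  9.4]
```

View pics/s2.png

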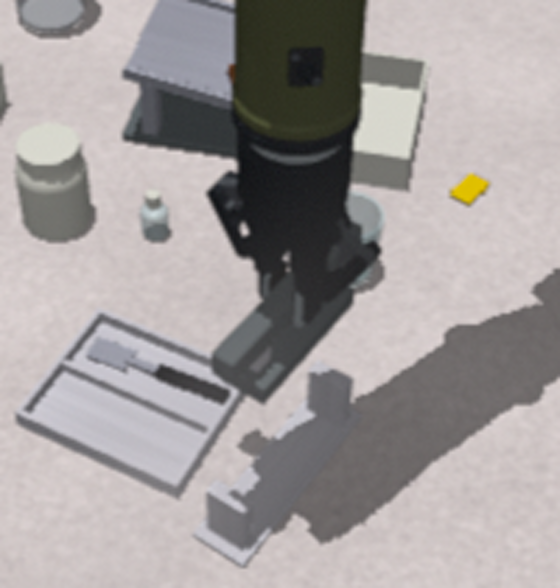

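Scraper is held level; the rack at (280,460) is empty and undisturbed. The foot underside appears about 32 mm below the TCP.

Emit:
play_rows(
  plan=[
    {"dx": 0.19, "dy": -0.448, "dz": 0.01, "wx": 0, "wy": 0, "wz": 0.1, "hand": 255},
    {"dx": 0.19, "dy": -0.448, "dz": 0.01, "wx": 0, "wy": 0, "wz": 0.2, "hand": 255},
    {"dx": 0.19, "dy": -0.448, "dz": 0.01, "wx": 0, "wy": 0, "wz": 0.3, "hand": 255},
    {"dx": 0.19, "dy": -0.448, "dz": 0.01, "wx": 0, "wy": 0, "wz": 0.4, "hand": 255},
    {"dx": 0.19, "dy": -0.448, "dz": 0.01, "wx": -0.0336, "wy": -0.1773, "wz": 0.4145, "hand": 255},
    {"dx": 0.19, "dy": -0.448, "dz": 0.01, "wx": -0.0336, "wy": -0.1773, "wz": 0.4145, "hand": 255},
    {"dx": 0.19, "dy": -0.448, "dz": 0.01, "wx": -0.0336, "wy": -0.1773, "wz": 0.4145, "hand": 255},
    {"dx": 0.19, "dy": -0.448, "dz": 0.01, "wx": -0.0336, "wy": -0.1773, "wz": 0.4145, "hand": 255},
    {"dx": 0.19, "dy": -0.448, "dz": 0.01, "wx": -0.0336, "wy": -0.1773, "wz": 0.4145, "hand": 255},
    {"dx": 0.19, "dy": -0.448, "dz": 0.01, "wx": -0.0336, "wy": -0.1773, "wz": 0.4145, "hand": 255},
    {"dx": 0.19, "dy": -0.448, "dz": 0.01, "wx": -0.0336, "wy": -0.1773, "wz": 0.4145, "hand": 255},
    {"dx": 0.19, "dy": -0.448, "dz": 0.01, "wx": -0.0336, "wy": -0.1773, "wz": 0.4145, "hand": 255},
  ],
)

```text
t: 6.0
ee_pos: [635.4, -200.6, 213.0]
eef_rot: [[-0.001, 0.986, 0.169], [1.0, 0.001, 0.002], [0.002, 0.169, -0.986]]
wrist_force: [-0.8, 0.8, -2.3]
grip_width: 0.225
```

```bash
cat > st.py <<'E'
from rv import *
s=get_state(); e=s["ee_pos"]; print("t",round(s["t"],2),"ee",e.round(1),"plate frame",(S.T@(e-x0)).round(1),"F plate",(S.T@s["wrist_force"]).round(2),"tq",s["wrist_torque"].round(2),"turn",turn(Tool).round(4), "joints",s["joints"].round(2))
g=S@np.array([70,0,40.])+x0-e; print("to (70,0,40):",g.round(1),"turn to S")
E
python3 st.py
```

```text
t 6.0 ee [ 635.4 -200.6  213. ] plate frame [ 78.1  -0.8 126.3] F plate [-1.15  0.76 -2.16] tq [0.06 0.22 0.01] turn [-0.0015 -0.0047  0.0015] joints [ 0.77  0.59 -0.8   1.58  0.47  1.   -0.13]
to (70,0,40): [  7.1   0.8 -86.4] turn to S
```

Emit:
play_rows(
  plan=[
    {"dx": 0.006, "dy": 0.001, "dz": -0.04, "wx": -0.0015, "wy": -0.0047, "wz": 0.0015, "hand": 255},
    {"dx": 0.006, "dy": 0.001, "dz": -0.07, "wx": -0.0015, "wy": -0.0047, "wz": 0.0015, "hand": 255},
    {"dx": 0.006, "dy": 0.001, "dz": -0.083, "wx": -0.0015, "wy": -0.0047, "wz": 0.0015, "hand": 255},
    {"dx": 0.006, "dy": 0.001, "dz": -0.083, "wx": -0.0015, "wy": -0.0047, "wz": 0.0015, "hand": 255},
    {"dx": 0.006, "dy": 0.001, "dz": -0.083, "wx": -0.0015, "wy": -0.0047, "wz": 0.0015, "hand": 255},
    {"dx": 0.006, "dy": 0.001, "dz": -0.083, "wx": -0.0015, "wy": -0.0047, "wz": 0.0015, "hand": 255},
  ],
)

```text
t: 6.6
ee_pos: [642.5, -199.2, 132.0]
eef_rot: [[-0.003, 0.984, 0.177], [1.0, 0.003, 0.0], [-0.001, 0.177, -0.984]]
wrist_force: [0.8, -0.0, -2.9]
grip_width: 0.224
```

```bash
python3 st.py
python3 - <<'E'
from rv import *
p,P=cloud("side"); cv2.imwrite("pics/s3.png",cv2.resize(p[130:260,240:420],None,fx=4,fy=4,interpolation=cv2.INTER_CUBIC))
Q=(P.reshape(-1,3)-x0)@S
f=Q[(abs(Q[:,1])<85)&(abs(Q[:,0]-70)<25)&(Q[:,2]>-5)&(Q[:,2]<75)]
h,b=np.histogram(f[:,2],np.arange(-5,76,5)); print(dict(zip(b,h)))
g=f[(f[:,2]>62)|True]
t=f[(f[:,2]>10)&(f[:,2]<30)]; print("foot x,y ext",np.percentile(t[:,0],[2,98]),np.percentile(t[:,1],[2,98]))
t=f[(f[:,2]>50)&(abs(f[:,1])>30)]; print("bar x,y ext",np.percentile(t[:,0],[2,98]),np.percentile(t[:,1],[1,99]),np.percentile(t[:,2],[50,98]))
E
```

```text
t 6.6 ee [ 642.5 -199.2  132. ] plate frame [71.   0.7 45.3] F plate [ 0.28 -0.05 -2.99] tq [ 0.    0.27 -0.04] turn [ 0.0005  0.0028 -0.0005] joints [ 0.73  0.67 -0.74  1.67  0.56  0.83 -0.21]
to (70,0,40): [-0.  -0.7 -5.4] turn to S
{np.int64(-5): np.int64(97), np.int64(0): np.int64(91), np.int64(5): np.int64(35), np.int64(10): np.int64(28), np.int64(15): np.int64(24), np.int64(20): np.int64(26), np.int64(25): np.int64(101), np.int64(30): np.int64(16), np.int64(35): np.int64(0), np.int64(40): np.int64(1), np.int64(45): np.int64(4), np.int64(50): np.int64(22), np.int64(55): np.int64(24), np.int64(60): np.int64(23), np.int64(65): np.int64(72), np.int64(70): np.int64(151)}
foot x,y ext [53.07277931 92.27664795] [-47.67806113  78.88331014]
bar x,y ext [62.84239964 82.45419715] [-52.88080104  84.89404606] [70.16819754 73.29858584]
```

View pics/s3.png

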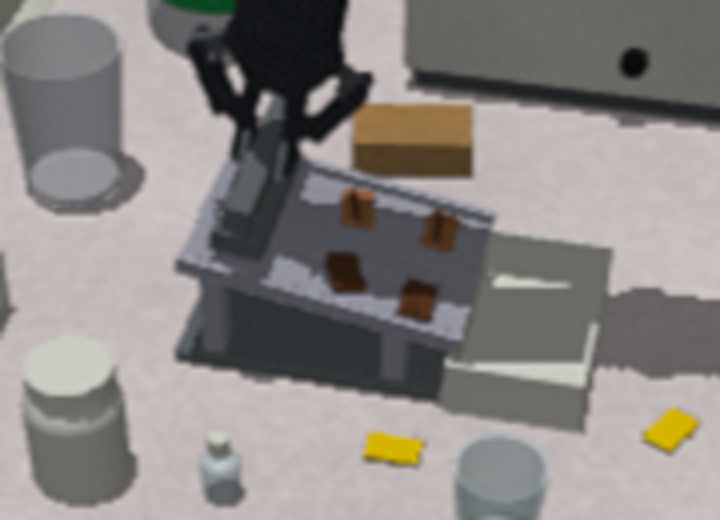

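Scraper hovers over the top of the plate, tilted with it and between the rims; all four chips are below the foot (dark ones at (345,272) and (417,300), orange ones at (358,208) and (440,230)). Now I feel downward.

Emit:
play_rows(
  plan=[
    {"dx": 0.0005, "dy": -0.001, "dz": -0.003, "wx": 0, "wy": 0.0028, "wz": 0, "hand": 255},
    {"dx": 0.001, "dy": -0.001, "dz": -0.006, "wx": 0, "wy": 0.0028, "wz": 0, "hand": 255},
    {"dx": 0.001, "dy": -0.001, "dz": -0.008, "wx": 0, "wy": 0.0028, "wz": 0, "hand": 255},
    {"dx": 0.001, "dy": -0.001, "dz": -0.008, "wx": 0, "wy": 0.0028, "wz": 0, "hand": 255},
  ],
)

```text
t: 7.05
ee_pos: [643.1, -200.5, 123.4]
eef_rot: [[-0.003, 0.985, 0.173], [1.0, 0.003, -0.0], [-0.001, 0.173, -0.985]]
wrist_force: [-0.2, -0.1, -2.5]
grip_width: 0.223
```

```bash
python3 st.py
```

```text
t 7.05 ee [ 643.1 -200.5  123.4] plate frame [70.  -0.7 36.8] F plate [-0.65 -0.05 -2.43] tq [-0.01  0.27  0.  ] turn [ 0.0005 -0.0009 -0.    ] joints [ 0.72  0.68 -0.73  1.68  0.57  0.82 -0.21]
to (70,0,40): [-0.6  0.7  3.2] turn to S
```

Emit:
play_rows(
  plan=[
    {"dx": 0.0002, "dy": 0, "dz": -0.001, "wx": 0, "wy": 0, "wz": 0, "hand": 255},
    {"dx": 0.0003, "dy": 0, "dz": -0.002, "wx": 0, "wy": 0, "wz": 0, "hand": 255},
    {"dx": 0.0003, "dy": 0, "dz": -0.002, "wx": 0, "wy": 0, "wz": 0, "hand": 255},
  ],
)

```text
t: 7.35
ee_pos: [643.4, -200.5, 121.5]
eef_rot: [[-0.003, 0.985, 0.173], [1.0, 0.003, -0.0], [-0.001, 0.173, -0.985]]
wrist_force: [0.0, -0.7, -0.8]
grip_width: 0.221
```

Emit:
play_rows(
  plan=[
    {"dx": 0.0001, "dy": 0, "dz": -0.0007, "wx": 0, "wy": 0, "wz": 0, "hand": 255},
    {"dx": 0.0002, "dy": 0, "dz": -0.0015, "wx": 0, "wy": 0, "wz": 0, "hand": 255},
    {"dx": 0.0002, "dy": 0, "dz": -0.0015, "wx": 0, "wy": 0, "wz": 0, "hand": 255},
  ],
)

```text
t: 7.65
ee_pos: [643.4, -200.4, 121.4]
eef_rot: [[-0.003, 0.985, 0.174], [1.0, 0.003, -0.001], [-0.002, 0.174, -0.985]]
wrist_force: [-6.5, 0.8, 9.5]
grip_width: 0.222
```

Emit:
play_rows(
  plan=[
    {"dx": 0.0002, "dy": 0, "dz": -0.001, "wx": 0, "wy": 0, "wz": 0, "hand": 255},
    {"dx": 0.0002, "dy": 0, "dz": -0.001, "wx": 0, "wy": 0, "wz": 0, "hand": 255},
    {"dx": 0.0002, "dy": 0, "dz": -0.001, "wx": 0, "wy": 0, "wz": 0, "hand": 255},
  ],
)

```text
t: 7.95
ee_pos: [643.4, -200.4, 121.4]
eef_rot: [[-0.003, 0.985, 0.174], [1.0, 0.003, -0.002], [-0.002, 0.174, -0.985]]
wrist_force: [-5.2, 0.5, 8.8]
grip_width: 0.216
```

Contact is felt at TCP z ≈ 121.4 with about 12 N normal. Now I wipe down in checked stages.

Emit:
play_rows(
  plan=[
    {"dx": -0.0038, "dy": 0, "dz": -0.0017, "wx": 0, "wy": 0, "wz": 0, "hand": 255},
    {"dx": -0.0077, "dy": 0, "dz": -0.0024, "wx": 0, "wy": 0, "wz": 0, "hand": 255},
    {"dx": -0.0116, "dy": 0, "dz": -0.0031, "wx": 0, "wy": 0, "wz": 0, "hand": 255},
    {"dx": -0.0156, "dy": 0, "dz": -0.0038, "wx": 0, "wy": 0, "wz": 0, "hand": 255},
    {"dx": -0.0195, "dy": 0, "dz": -0.0045, "wx": 0, "wy": 0, "wz": 0, "hand": 255},
  ],
)

```text
t: 8.45
ee_pos: [625.6, -200.3, 118.3]
eef_rot: [[-0.003, 0.984, 0.178], [1.0, 0.004, -0.002], [-0.003, 0.178, -0.984]]
wrist_force: [7.0, 0.2, 14.4]
grip_width: 0.225
```

```bash
python3 st.py
```

```text
t 8.45 ee [ 625.6 -200.3  118.3] plate frame [52.  -0.4 34.8] F plate [ 9.42  0.13 12.92] tq [-0.01 -2.56  0.  ] turn [ 0.0027  0.0042 -0.0001] joints [ 0.74  0.66 -0.73  1.73  0.57  0.78 -0.22]
to (70,0,40): [16.8  0.5  8.3] turn to S
```

Emit:
play_rows(
  plan=[
    {"dx": -0.0048, "dy": 0, "dz": -0.0016, "wx": 0.001, "wy": 0.003, "wz": 0, "hand": 255},
    {"dx": -0.0097, "dy": 0, "dz": -0.0025, "wx": 0.001, "wy": 0.003, "wz": 0, "hand": 255},
    {"dx": -0.0147, "dy": 0, "dz": -0.0034, "wx": 0.001, "wy": 0.003, "wz": 0, "hand": 255},
    {"dx": -0.0196, "dy": 0, "dz": -0.0042, "wx": 0.001, "wy": 0.003, "wz": 0, "hand": 255},
    {"dx": -0.0245, "dy": 0, "dz": -0.0051, "wx": 0.001, "wy": 0.003, "wz": 0, "hand": 255},
    {"dx": -0.0294, "dy": 0, "dz": -0.006, "wx": 0.001, "wy": 0.003, "wz": 0, "hand": 255},
  ],
)

```text
t: 9.05
ee_pos: [597.6, -200.2, 113.4]
eef_rot: [[-0.003, 0.984, 0.179], [1.0, 0.004, -0.001], [-0.002, 0.179, -0.984]]
wrist_force: [7.2, 1.3, 3.2]
grip_width: 0.226
```

```bash
python3 st.py
```

```text
t 9.05 ee [ 597.6 -200.2  113.4] plate frame [23.5 -0.2 34.8] F plate [7.69 1.26 1.85] tq [ 0.02 -0.34 -0.06] turn [ 0.0019  0.0049 -0.0004] joints [ 0.77  0.63 -0.73  1.81  0.58  0.73 -0.23]
to (70,0,40): [44.9  0.4 13.2] turn to S
```

Emit:
play_rows(
  plan=[
    {"dx": -0.0047, "dy": 0, "dz": -0.002, "wx": 0.001, "wy": 0.003, "wz": 0, "hand": 255},
    {"dx": -0.0097, "dy": 0, "dz": -0.0029, "wx": 0.001, "wy": 0.003, "wz": 0, "hand": 255},
    {"dx": -0.0147, "dy": 0, "dz": -0.0038, "wx": 0.001, "wy": 0.003, "wz": 0, "hand": 255},
    {"dx": -0.0196, "dy": 0, "dz": -0.0046, "wx": 0.001, "wy": 0.003, "wz": 0, "hand": 255},
    {"dx": -0.0245, "dy": 0, "dz": -0.0055, "wx": 0.001, "wy": 0.003, "wz": 0, "hand": 255},
  ],
)

```text
t: 9.55
ee_pos: [574.9, -200.1, 109.4]
eef_rot: [[-0.004, 0.984, 0.181], [1.0, 0.004, -0.001], [-0.001, 0.181, -0.984]]
wrist_force: [4.5, -0.4, 8.4]
grip_width: 0.219
```

```bash
python3 st.py
```

```text
t 9.55 ee [ 574.9 -200.1  109.4] plate frame [ 0.5 -0.  34.8] F plate [ 5.93 -0.46  7.47] tq [-0.12 -0.98 -0.04] turn [ 0.0014  0.0068 -0.0008] joints [ 0.79  0.61 -0.73  1.87  0.58  0.69 -0.23]
to (70,0,40): [67.5  0.2 17.2] turn to S
```

Emit:
play_rows(
  plan=[
    {"dx": -0.0047, "dy": 0, "dz": -0.002, "wx": 0.001, "wy": 0.004, "wz": 0, "hand": 255},
    {"dx": -0.0097, "dy": 0, "dz": -0.0029, "wx": 0.001, "wy": 0.004, "wz": 0, "hand": 255},
    {"dx": -0.0147, "dy": 0, "dz": -0.0038, "wx": 0.001, "wy": 0.004, "wz": 0, "hand": 255},
    {"dx": -0.0196, "dy": 0, "dz": -0.0046, "wx": 0.001, "wy": 0.004, "wz": 0, "hand": 255},
    {"dx": -0.0245, "dy": 0, "dz": -0.0055, "wx": 0.001, "wy": 0.004, "wz": 0, "hand": 255},
  ],
)

```text
t: 10.05
ee_pos: [552.6, -200.0, 105.4]
eef_rot: [[-0.004, 0.983, 0.182], [1.0, 0.004, -0.0], [-0.001, 0.182, -0.983]]
wrist_force: [4.3, -0.1, 10.0]
grip_width: 0.223
```

```bash
python3 st.py
python3 - <<'E'
from rv import *
p,P=cloud("side"); cv2.imwrite("pics/s4.png",cv2.resize(p[130:260,240:420],None,fx=4,fy=4,interpolation=cv2.INTER_CUBIC))
E
```

```text
t 10.05 ee [ 552.6 -200.   105.4] plate frame [-22.2   0.1  34.8] F plate [ 5.94 -0.1   9.14] tq [-0.14 -1.12  0.01] turn [ 0.0009  0.0082 -0.0011] joints [ 0.82  0.59 -0.73  1.93  0.59  0.65 -0.24]
to (70,0,40): [89.9  0.2 21.1] turn to S
```

View pics/s4.png

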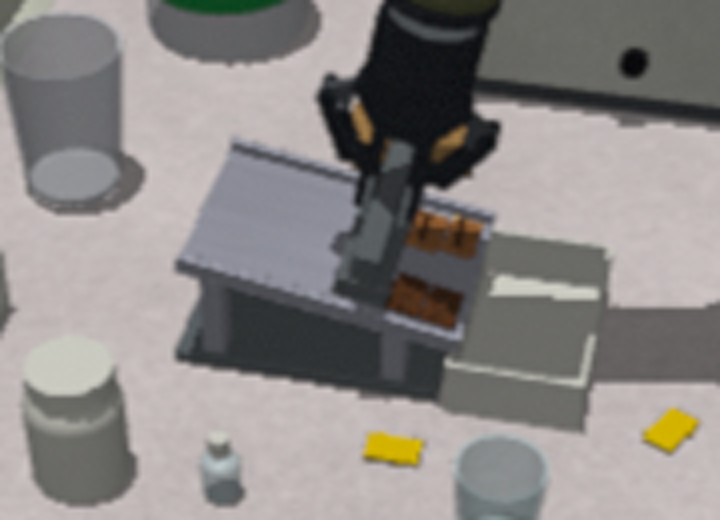

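The picture shows the swept plate clean behind the foot, with two chips on each side ahead of it: orange at (445,235), dark at (425,302). All are still on the plate.

Emit:
play_rows(
  plan=[
    {"dx": -0.0047, "dy": 0, "dz": -0.002, "wx": 0.001, "wy": 0.005, "wz": -0.001, "hand": 255},
    {"dx": -0.0097, "dy": 0, "dz": -0.0029, "wx": 0.001, "wy": 0.005, "wz": -0.001, "hand": 255},
    {"dx": -0.0147, "dy": 0, "dz": -0.0038, "wx": 0.001, "wy": 0.005, "wz": -0.001, "hand": 255},
    {"dx": -0.0196, "dy": 0, "dz": -0.0046, "wx": 0.001, "wy": 0.005, "wz": -0.001, "hand": 255},
    {"dx": -0.0245, "dy": 0, "dz": -0.0055, "wx": 0.001, "wy": 0.005, "wz": -0.001, "hand": 255},
  ],
)

```text
t: 10.6
ee_pos: [529.6, -199.9, 101.3]
eef_rot: [[-0.004, 0.983, 0.182], [1.0, 0.004, 0.0], [-0.001, 0.182, -0.983]]
wrist_force: [3.8, 0.0, 9.3]
grip_width: 0.222
```

Emit:
play_rows(
  plan=[
    {"dx": -0.0047, "dy": 0, "dz": -0.002, "wx": 0.001, "wy": 0.005, "wz": -0.001, "hand": 255},
    {"dx": -0.0097, "dy": 0, "dz": -0.0029, "wx": 0.001, "wy": 0.005, "wz": -0.001, "hand": 255},
    {"dx": -0.0147, "dy": 0, "dz": -0.0038, "wx": 0.001, "wy": 0.005, "wz": -0.001, "hand": 255},
    {"dx": -0.0196, "dy": 0, "dz": -0.0046, "wx": 0.001, "wy": 0.005, "wz": -0.001, "hand": 255},
  ],
)

```text
t: 11.0
ee_pos: [512.4, -199.9, 98.3]
eef_rot: [[-0.003, 0.983, 0.183], [1.0, 0.003, 0.0], [-0.0, 0.183, -0.983]]
wrist_force: [3.3, -0.9, 8.8]
grip_width: 0.222
```

```bash
python3 st.py
```

```text
t 11.0 ee [ 512.4 -199.9   98.3] plate frame [-63.    0.3  34.8] F plate [ 4.83 -0.94  8.12] tq [-0.13 -1.1   0.02] turn [ 0.0003  0.0087 -0.0002] joints [ 0.86  0.55 -0.73  2.03  0.6   0.58 -0.24]
to (70,0,40): [1.301e+02 1.000e-01 2.830e+01] turn to S
```

Emit:
play_rows(
  plan=[
    {"dx": -0.0027, "dy": 0, "dz": -0.0016, "wx": 0, "wy": 0.005, "wz": 0, "hand": 255},
    {"dx": -0.0057, "dy": 0, "dz": -0.0022, "wx": 0, "wy": 0.005, "wz": 0, "hand": 255},
    {"dx": -0.0087, "dy": 0, "dz": -0.0027, "wx": 0, "wy": 0.005, "wz": 0, "hand": 255},
    {"dx": -0.0116, "dy": 0, "dz": -0.0032, "wx": 0, "wy": 0.005, "wz": 0, "hand": 255},
    {"dx": -0.0146, "dy": 0, "dz": -0.0037, "wx": 0, "wy": 0.005, "wz": 0, "hand": 255},
    {"dx": -0.0176, "dy": 0, "dz": -0.0042, "wx": 0, "wy": 0.005, "wz": 0, "hand": 255},
    {"dx": -0.0205, "dy": 0, "dz": -0.0047, "wx": 0, "wy": 0.005, "wz": 0, "hand": 255},
  ],
)

```text
t: 11.7
ee_pos: [494.4, -199.9, 95.1]
eef_rot: [[-0.004, 0.983, 0.183], [1.0, 0.004, -0.0], [-0.001, 0.183, -0.983]]
wrist_force: [4.2, -0.2, 9.7]
grip_width: 0.22
```

```bash
python3 st.py
python3 - <<'E'
from rv import *
p,P=cloud("side"); cv2.imwrite("pics/s5.png",cv2.resize(p[130:260,260:440],None,fx=4,fy=4,interpolation=cv2.INTER_CUBIC))
E
```

```text
t 11.7 ee [ 494.4 -199.9   95.1] plate frame [-81.3   0.4  34.8] F plate [ 5.78 -0.21  8.79] tq [-0.14 -1.24 -0.03] turn [ 0.001   0.0093 -0.0008] joints [ 0.88  0.54 -0.72  2.07  0.6   0.54 -0.24]
to (70,0,40): [148.1   0.   31.5] turn to S
```

View pics/s5.png

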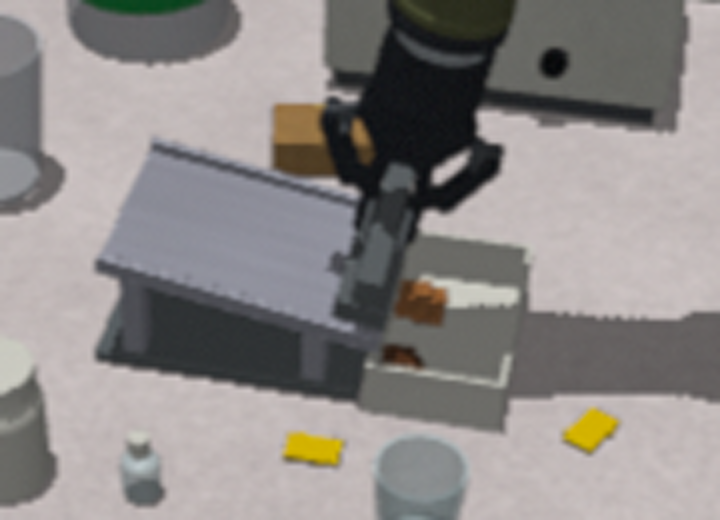

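The plate is clear. An orange chip at (422,300) and a dark one at (402,355) are in the trough; the other two are hidden. I advance a bit more past the edge, keeping the press.

Emit:
play_rows(
  plan=[
    {"dx": -0.0027, "dy": 0, "dz": -0.0016, "wx": 0, "wy": 0.005, "wz": 0, "hand": 255},
    {"dx": -0.0057, "dy": 0, "dz": -0.0022, "wx": 0, "wy": 0.005, "wz": 0, "hand": 255},
    {"dx": -0.0087, "dy": 0, "dz": -0.0027, "wx": 0, "wy": 0.005, "wz": 0, "hand": 255},
    {"dx": -0.0107, "dy": 0, "dz": -0.003, "wx": 0, "wy": 0.005, "wz": 0, "hand": 255},
    {"dx": -0.0107, "dy": 0, "dz": -0.003, "wx": 0, "wy": 0.005, "wz": 0, "hand": 255},
    {"dx": -0.0107, "dy": 0, "dz": -0.003, "wx": 0, "wy": 0.005, "wz": 0, "hand": 255},
    {"dx": -0.0107, "dy": 0, "dz": -0.003, "wx": 0, "wy": 0.005, "wz": 0, "hand": 255},
  ],
)

```text
t: 12.45
ee_pos: [485.4, -199.9, 93.4]
eef_rot: [[-0.004, 0.983, 0.183], [1.0, 0.004, -0.001], [-0.002, 0.183, -0.983]]
wrist_force: [2.8, 0.3, 10.3]
grip_width: 0.222
```

```bash
python3 st.py
python3 - <<'E'
from rv import *
p,P=cloud("side"); q,_=cloud("top")
a=cv2.resize(p[160:250,310:420],(550,450),interpolation=cv2.INTER_CUBIC)
b=cv2.resize(q[230:320,350:400+50],(250*2//2,225),interpolation=cv2.INTER_CUBIC)
b=cv2.copyMakeBorder(b,0,225,0,0,cv2.BORDER_CONSTANT)
cv2.imwrite("pics/s6.png",np.hstack([a,b]))
E
```

```text
t 12.45 ee [ 485.4 -199.9   93.4] plate frame [-90.5   0.4  34.7] F plate [4.57 0.29 9.7 ] tq [-0.07 -1.02  0.03] turn [ 0.0018  0.0087 -0.0012] joints [ 0.89  0.53 -0.72  2.1   0.61  0.53 -0.24]
to (70,0,40): [1.571e+02 1.000e-01 3.320e+01] turn to S
```

View pics/s6.png

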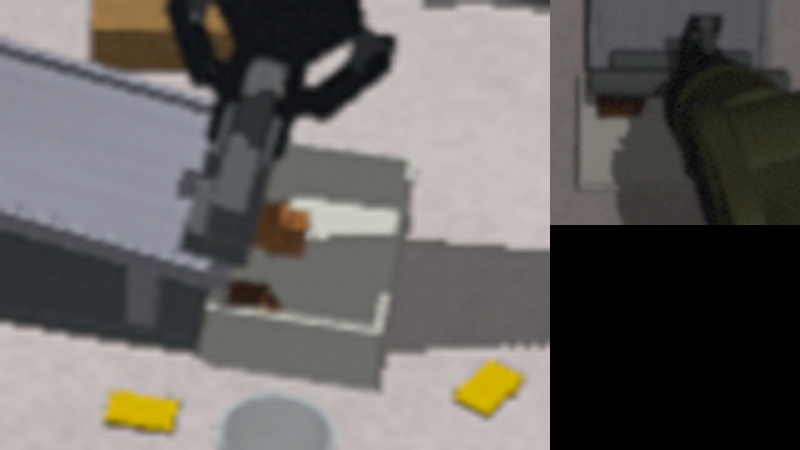

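Run:
```python
from rv import *
p,P=cloud("side")
hsv=cv2.cvtColor(p,cv2.COLOR_BGR2HSV)
m=((hsv[...,0]<18)&(hsv[...,1]>110)).astype(np.uint8); m[:170]=0;m[250:]=0;m[:,:320]=0;m[:,420:]=0
k,l,st,ce=cv2.connectedComponentsWithStats(m)
for i in range(1,k):
    if st[i,4]>8:
        Q=P[l==i]; print(st[i],"x",np.nanpercentile(Q[:,0],[2,50,98]).round(),"y",np.nanpercentile(Q[:,1],[2,50,98]).round(),"z",np.nanpercentile(Q[:,2],[2,25,50,75,98]).round())
        print(np.c_[Q].round()[::5].tolist())
```

```text
[329 170  18   3  40] x [524. 581. 611.] y [-397. -388. -189.] z [  7.  10.  14.  17. 160.]
[[611.0, -383.0, 17.0], [592.0, -391.0, 15.0], [568.0, -388.0, 20.0], [603.0, -379.0, 17.0], [589.0, -393.0, 9.0], [572.0, -393.0, 12.0], [602.0, -387.0, 7.0], [568.0, -391.0, 10.0]]
[361 201  10  10  78] x [451. 464. 477.] y [-255. -234. -214.] z [ 7. 10. 14. 16. 18.]
[[476.0, -254.0, 12.0], [474.0, -246.0, 15.0], [461.0, -259.0, 6.0], [470.0, -238.0, 18.0], [456.0, -250.0, 10.0], [467.0, -238.0, 15.0], [452.0, -241.0, 14.0], [463.0, -233.0, 15.0], [477.0, -223.0, 17.0], [462.0, -227.0, 16.0], [477.0, -221.0, 14.0], [462.0, -224.0, 15.0], [473.0, -215.0, 16.0], [459.0, -224.0, 11.0], [464.0, -218.0, 12.0], [457.0, -216.0, 10.0]]
[356 217   9   4  23] x [460. 471. 481.] y [-174. -167. -156.] z [11. 14. 15. 17. 22.]
[[481.0, -173.0, 14.0], [479.0, -165.0, 17.0], [466.0, -173.0, 13.0], [470.0, -163.0, 17.0], [464.0, -159.0, 18.0]]
```

Chips form two stacks of two on the trough floor, with tops at 15–18 mm and x about 464–471, well inside. The press of about 12 N was held at the edge. Next I lift off and measure the tray with both cameras.

Emit:
play_rows(
  plan=[
    {"dx": 0, "dy": 0, "dz": -0.001, "wx": 0, "wy": 0, "wz": 0, "hand": 255},
    {"dx": 0, "dy": 0, "dz": -0.001, "wx": 0, "wy": 0, "wz": 0, "hand": 255},
    {"dx": -0.002, "dy": 0, "dz": 0.012, "wx": 0, "wy": 0, "wz": 0, "hand": 255},
    {"dx": -0.006, "dy": 0, "dz": 0.035, "wx": 0, "wy": 0, "wz": 0, "hand": 255},
    {"dx": -0.012, "dy": 0, "dz": 0.07, "wx": 0, "wy": 0, "wz": 0, "hand": 255},
    {"dx": -0.017, "dy": 0, "dz": 0.11, "wx": 0, "wy": 0, "wz": 0, "hand": 255},
    {"dx": -0.017, "dy": 0, "dz": 0.13, "wx": 0, "wy": 0, "wz": 0, "hand": 255},
    {"dx": -0.017, "dy": 0, "dz": 0.13, "wx": 0, "wy": 0, "wz": 0, "hand": 255},
  ],
)

```text
t: 13.4
ee_pos: [468.2, -200.3, 225.0]
eef_rot: [[-0.003, 0.983, 0.184], [1.0, 0.004, -0.003], [-0.004, 0.184, -0.983]]
wrist_force: [0.4, -0.7, -3.1]
grip_width: 0.221
```

Run:
```python
from rv import *
for n in("top","side"):
    Q=np.load(n+"0.npy").reshape(-1,3); Q=Q[(abs(Q[:,0]-583)<110)&(abs(Q[:,1]-204)<110)]
    # exclude rack
    d=np.array([np.cos(1.1586),np.sin(1.1586)]); nn=np.array([-d[1],d[0]])
    k=abs((Q[:,:2]-[446,248])@nn)>32; Q=Q[k]
    for lo in(8,10,12):
        B=Q[(Q[:,2]>lo)&(Q[:,2]<25)]; r=cv2.minAreaRect(B[:,:2].astype(np.float32)); print(n,lo,len(B),[np.round(v,3) for v in r])
    # profile across: in tray frame about nominal
    c,s=np.cos(-.265),np.sin(-.265); L=(Q[:,:2]-[583,204])@np.array([[c,-s],[s,c]])
    W=Q[:,2]>11
    for nm,sel in(("ywalls",abs(L[:,0])<60),("xwalls",(L[:,1]>8)&(L[:,1]<55))):
        ax=1 if nm=="ywalls" else 0
        h,b=np.histogram(L[W&sel,ax],np.arange(-90,91,3)); print(n,nm,[(int(x),int(y)) for x,y in zip(b,h) if y>4])
print(get_state()["ee_pos"],get_state()["wrist_force"])
# level tool with bar along yaw -0.265+pi
a=np.pi-.265; Tl=np.c_[[np.cos(a),np.sin(a),0],[np.sin(a),-np.cos(a),0],[0,0,-1]]
print("turn",turn(Tl))
```

```text
top 8 1441 [array([585.581, 211.038]), array([150.615, 197.646]), np.float64(74.647)]
top 10 1102 [array([583.016, 203.99 ]), array([136.139, 162.237]), np.float64(74.814)]
top 12 890 [array([583.041, 204.079]), array([136.007, 162.203]), np.float64(74.795)]
top ywalls [(-69, 43), (-66, 75), (-63, 12), (-45, 14), (-42, 20), (-39, 23), (-36, 30), (-33, 39), (-30, 12), (-27, 11), (-24, 6), (-3, 69), (0, 53), (60, 43), (63, 68), (66, 34)]
top xwalls [(-81, 26), (-78, 23), (75, 26), (78, 22)]
side 8 1333 [array([587.424, 205.577]), array([139.343, 162.098]), np.float64(74.84)]
side 10 1108 [array([587.424, 205.577]), array([139.343, 162.098]), np.float64(74.84)]
side 12 886 [array([587.424, 205.577]), array([139.343, 162.098]), np.float64(74.84)]
side ywalls [(-66, 24), (-63, 59), (-60, 48), (-42, 7), (-39, 24), (-36, 19), (-33, 30), (-30, 31), (-27, 21), (-24, 5), (-3, 9), (0, 41), (3, 63), (6, 15), (63, 24), (66, 58), (69, 70)]
side xwalls [(-78, 24), (-75, 22), (75, 7), (78, 27), (81, 18)]
[ 468.21279198 -200.27951179  224.99914767] [ 0.40734046 -0.67673415 -3.05473081]
turn [-0.1178297   0.15998895  1.29854707]
```

Emit:
play_rows(
  plan=[
    {"dx": 0.1253, "dy": 0.4364, "dz": 0, "wx": -0.1178, "wy": 0.16, "wz": 1.2985, "hand": 255},
    {"dx": 0.1253, "dy": 0.4364, "dz": 0, "wx": -0.1178, "wy": 0.16, "wz": 1.2985, "hand": 255},
    {"dx": 0.1253, "dy": 0.4364, "dz": 0, "wx": -0.1178, "wy": 0.16, "wz": 1.2985, "hand": 255},
    {"dx": 0.1253, "dy": 0.4364, "dz": 0, "wx": -0.1178, "wy": 0.16, "wz": 1.2985, "hand": 255},
    {"dx": 0.1253, "dy": 0.4364, "dz": 0, "wx": -0.1178, "wy": 0.16, "wz": 1.2985, "hand": 255},
    {"dx": 0.1253, "dy": 0.4364, "dz": 0, "wx": -0.1178, "wy": 0.16, "wz": 1.2985, "hand": 255},
    {"dx": 0.1253, "dy": 0.4364, "dz": 0, "wx": -0.1178, "wy": 0.16, "wz": 1.2985, "hand": 255},
    {"dx": 0.1253, "dy": 0.4364, "dz": 0, "wx": -0.1178, "wy": 0.16, "wz": 1.2985, "hand": 255},
    {"dx": 0.1253, "dy": 0.4364, "dz": 0, "wx": -0.1178, "wy": 0.16, "wz": 1.2985, "hand": 255},
    {"dx": 0.1253, "dy": 0.4364, "dz": 0, "wx": -0.1178, "wy": 0.16, "wz": 1.2985, "hand": 255},
    {"dx": 0.1253, "dy": 0.4364, "dz": 0, "wx": -0.1178, "wy": 0.16, "wz": 1.2985, "hand": 255},
    {"dx": 0.1253, "dy": 0.4364, "dz": 0, "wx": -0.1178, "wy": 0.16, "wz": 1.2985, "hand": 255},
  ],
)

```text
t: 14.6
ee_pos: [593.0, 234.6, 223.0]
eef_rot: [[-0.965, 0.263, -0.002], [0.263, 0.965, -0.003], [0.001, -0.003, -1.0]]
wrist_force: [0.2, 0.5, -2.2]
grip_width: 0.226
```

```bash
cat > tr.py <<'E'
from rv import *
s=get_state(); e=s["ee_pos"]
a=np.pi-.264; Tl=np.c_[[np.cos(a),np.sin(a),0],[np.sin(a),-np.cos(a),0],[0,0,-1]]
print("ee",e.round(1),"to slot",(np.array([593.5,236.1,0])-e).round(1),"turn",turn(Tl).round(4),"F",s["wrist_force"].round(2))
p,P=cloud("side"); Q=P.reshape(-1,3)-e
L=Q@Tl  # x along bar, y across, z down
f=L[(abs(L[:,0])<95)&(abs(L[:,1])<28)&(L[:,2]>-40)&(L[:,2]<50)]
b=f[(abs(f[:,0])>35)&(f[:,2]<-22)]; print("bar top: along",np.percentile(b[:,0],[1,99]).round(1),"across",np.percentile(b[:,1],[2,50,98]).round(1),"slope",np.polyfit(b[:,0],b[:,1],1).round(4),"z",np.polyfit(b[:,0],b[:,2],1).round(4))
t=f[f[:,2]>12]; print("foot along",np.percentile(t[:,0],[1,99]).round(1),"across",np.percentile(t[:,1],[1,99]).round(1),"z",np.percentile(t[:,2],[2,50,98]).round(1))
cv2.imwrite("pics/s7.png",cv2.resize(p[190:380,200:400],None,fx=3,fy=3,interpolation=cv2.INTER_CUBIC))
E
python3 tr.py
```

```text
ee [593.  234.6 223. ] to slot [   0.5    1.5 -223. ] turn [ 0.0028 -0.0023  0.0018] F [ 0.16  0.5  -2.22]
bar top: along [-82.6  80.4] across [-7.5  3.9 12.1] slope [6.0000e-04 3.2392e+00] z [-9.00000e-04 -2.59034e+01]
foot along [-60.3  58.2] across [-6.2 22.7] z [14.  17.8 33.3]
```

Emit:
play_rows(
  plan=[
    {"dx": 0.001, "dy": 0.001, "dz": -0.04, "wx": 0.0028, "wy": -0.0023, "wz": 0.0018, "hand": 255},
    {"dx": 0.001, "dy": 0.001, "dz": -0.08, "wx": 0.0028, "wy": -0.0023, "wz": 0.0018, "hand": 255},
    {"dx": 0.001, "dy": 0.001, "dz": -0.12, "wx": 0.0028, "wy": -0.0023, "wz": 0.0018, "hand": 255},
    {"dx": 0.001, "dy": 0.001, "dz": -0.145, "wx": 0.0028, "wy": -0.0023, "wz": 0.0018, "hand": 255},
    {"dx": 0.001, "dy": 0.001, "dz": -0.16, "wx": 0.0028, "wy": -0.0023, "wz": 0.0018, "hand": 255},
    {"dx": 0.001, "dy": 0.001, "dz": -0.16, "wx": 0.0028, "wy": -0.0023, "wz": 0.0018, "hand": 255},
    {"dx": 0.001, "dy": 0.001, "dz": -0.16, "wx": 0.0028, "wy": -0.0023, "wz": 0.0018, "hand": 255},
  ],
)

```text
t: 15.35
ee_pos: [594.9, 234.6, 64.7]
eef_rot: [[-0.965, 0.263, 0.002], [0.263, 0.965, 0.001], [-0.002, 0.001, -1.0]]
wrist_force: [0.6, -0.4, -2.8]
grip_width: 0.219
```

```bash
python3 tr.py
```

```text
ee [594.9 234.6  64.7] to slot [ -1.4   1.5 -64.7] turn [-0.0007  0.002   0.0024] F [ 0.6  -0.38 -2.8 ]
bar top: along [-83.9  80.8] across [-7.4  3.6 11.9] slope [0.0033 2.7895] z [ 3.00000e-04 -2.60148e+01]
foot along [-80.   80.1] across [-23.8  24.5] z [13.7 18.6 48.9]
```

View pics/s7.png

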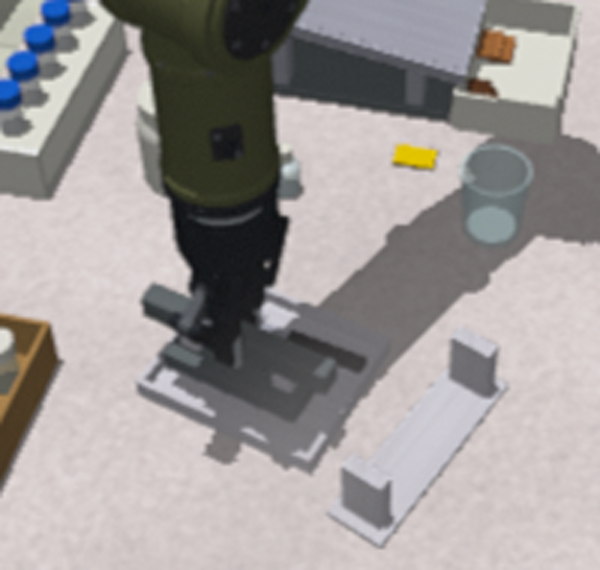

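The scraper is lined up over the empty compartment (foot at (240,380), spatula clear at (325,350)). I lower it until I feel the floor.

Emit:
play_rows(
  plan=[
    {"dx": -0.001, "dy": 0.001, "dz": -0.01, "wx": 0, "wy": 0.002, "wz": 0.002, "hand": 255},
    {"dx": -0.001, "dy": 0.001, "dz": -0.018, "wx": 0, "wy": 0.002, "wz": 0.002, "hand": 255},
    {"dx": -0.001, "dy": 0.001, "dz": -0.022, "wx": 0, "wy": 0.002, "wz": 0.002, "hand": 255},
    {"dx": -0.001, "dy": 0.001, "dz": -0.022, "wx": 0, "wy": 0.002, "wz": 0.002, "hand": 255},
  ],
)

```text
t: 15.8
ee_pos: [593.8, 235.9, 42.4]
eef_rot: [[-0.965, 0.261, -0.0], [0.261, 0.965, 0.001], [0.0, 0.001, -1.0]]
wrist_force: [-0.3, -0.8, -2.4]
grip_width: 0.22
```

Emit:
play_rows(
  plan=[
    {"dx": 0, "dy": 0, "dz": -0.001, "wx": 0, "wy": 0, "wz": 0, "hand": 255},
    {"dx": 0, "dy": 0, "dz": -0.002, "wx": 0, "wy": 0, "wz": 0, "hand": 255},
    {"dx": 0, "dy": 0, "dz": -0.002, "wx": 0, "wy": 0, "wz": 0, "hand": 255},
  ],
)

```text
t: 16.1
ee_pos: [593.8, 235.9, 40.4]
eef_rot: [[-0.965, 0.261, -0.0], [0.261, 0.965, 0.001], [0.0, 0.0, -1.0]]
wrist_force: [-0.8, -0.2, -2.5]
grip_width: 0.221
```

Emit:
play_rows(
  plan=[
    {"dx": 0, "dy": 0, "dz": -0.0005, "wx": 0, "wy": 0, "wz": 0, "hand": 255},
    {"dx": 0, "dy": 0, "dz": -0.001, "wx": 0, "wy": 0, "wz": 0, "hand": 255},
    {"dx": 0, "dy": 0, "dz": -0.001, "wx": 0, "wy": 0, "wz": 0, "hand": 255},
  ],
)

```text
t: 16.4
ee_pos: [593.8, 236.0, 39.6]
eef_rot: [[-0.965, 0.261, 0.0], [0.261, 0.965, 0.001], [0.0, 0.001, -1.0]]
wrist_force: [0.6, -0.0, -1.5]
grip_width: 0.224
```

Emit:
play_rows(
  plan=[
    {"dx": 0, "dy": 0, "dz": -0.0007, "wx": 0, "wy": 0, "wz": 0, "hand": 255},
    {"dx": 0, "dy": 0, "dz": -0.0007, "wx": 0, "wy": 0, "wz": 0, "hand": 255},
  ],
)

```text
t: 16.6
ee_pos: [593.8, 236.0, 39.5]
eef_rot: [[-0.965, 0.261, 0.0], [0.261, 0.965, 0.0], [-0.0, 0.001, -1.0]]
wrist_force: [-2.3, -0.9, 5.3]
grip_width: 0.221
```

Floor contact felt, about 8 N. Release and rise.

Emit:
play_rows(
  plan=[
    {"dx": 0, "dy": 0, "dz": 0, "wx": 0, "wy": 0, "wz": 0, "hand": 180},
    {"dx": 0, "dy": 0, "dz": 0, "wx": 0, "wy": 0, "wz": 0, "hand": 120},
    {"dx": 0, "dy": 0, "dz": 0, "wx": 0, "wy": 0, "wz": 0, "hand": 60},
    {"dx": 0, "dy": 0, "dz": 0, "wx": 0, "wy": 0, "wz": 0, "hand": 20},
    {"dx": 0, "dy": 0, "dz": 0, "wx": 0, "wy": 0, "wz": 0, "hand": 20},
    {"dx": 0, "dy": 0, "dz": 0.01, "wx": 0, "wy": 0, "wz": 0, "hand": 20},
    {"dx": 0, "dy": 0, "dz": 0.04, "wx": 0, "wy": 0, "wz": 0, "hand": 20},
    {"dx": 0, "dy": 0, "dz": 0.08, "wx": 0, "wy": 0, "wz": 0, "hand": 20},
    {"dx": 0, "dy": 0, "dz": 0.12, "wx": 0, "wy": 0, "wz": 0, "hand": 20},
    {"dx": 0, "dy": 0, "dz": 0.17, "wx": 0, "wy": 0, "wz": 0, "hand": 20},
    {"dx": 0, "dy": 0, "dz": 0.2, "wx": 0, "wy": 0, "wz": 0, "hand": 20},
    {"dx": 0, "dy": 0, "dz": 0.2, "wx": 0, "wy": 0, "wz": 0, "hand": 20},
  ],
)

```text
t: 17.8
ee_pos: [594.6, 238.3, 245.5]
eef_rot: [[-0.966, 0.26, 0.007], [0.26, 0.966, 0.005], [-0.006, 0.007, -1.0]]
wrist_force: [0.3, 1.1, -1.0]
grip_width: 0.923
```

Emit:
play_rows(
  plan=[
    {"dx": -0.05, "dy": -0.15, "dz": 0.05, "wx": 0, "wy": 0, "wz": 0, "hand": 20},
    {"dx": -0.1, "dy": -0.23, "dz": 0.05, "wx": 0, "wy": 0, "wz": 0, "hand": 20},
    {"dx": -0.1, "dy": -0.23, "dz": 0.05, "wx": 0, "wy": 0, "wz": 0, "hand": 20},
    {"dx": -0.1, "dy": -0.23, "dz": 0.05, "wx": 0, "wy": 0, "wz": 0, "hand": 20},
    {"dx": -0.1, "dy": -0.23, "dz": 0.05, "wx": 0, "wy": 0, "wz": 0, "hand": 20},
    {"dx": -0.1, "dy": -0.23, "dz": 0.05, "wx": 0, "wy": 0, "wz": 0, "hand": 20},
    {"dx": -0.1, "dy": -0.23, "dz": 0.05, "wx": 0, "wy": 0, "wz": 0, "hand": 20},
  ],
)

```text
t: 18.5
ee_pos: [494.3, 6.1, 295.5]
eef_rot: [[-0.964, 0.265, 0.007], [0.265, 0.964, 0.004], [-0.006, 0.006, -1.0]]
wrist_force: [0.2, 1.0, -0.1]
grip_width: 0.922
```

Run:
```python
from rv import *
for n in("top","side"):
    p,P=cloud(n); Q=P.reshape(-1,3)
    c=[583,204] if n=="top" else [587.4,205.6]
    cs,sn=np.cos(-.264),np.sin(-.264); L=(Q[:,:2]-c)@np.array([[cs,-sn],[sn,cs]])-[0,32.5]
    k=(abs(L[:,0])<100)&(abs(L[:,1])<28)&(Q[:,2]>55)&(Q[:,2]<80); B=L[k]; z=Q[k,2]
    if len(B)>20:
        r=cv2.minAreaRect(B.astype(np.float32)); print(n,"bar in slot frame",[np.round(v,2) for v in r],"z top",np.median(z).round(1),"tilt long",np.polyfit(B[:,0],z,1)[0].round(4),"tilt cross",np.polyfit(B[:,1],z,1)[0].round(3))
    if n=="side": a=p[120:420,200:440]
    else: b=p[160:310,140:450]
    # bystander check against the first view
    P0=np.load(n+"0.npy")
    hsv=cv2.cvtColor(p,cv2.COLOR_BGR2HSV); m=((hsv[...,0]<18)&(hsv[...,1]>110)).astype(np.uint8)
    kk,l,st,ce=cv2.connectedComponentsWithStats(m)
    for i in range(1,kk):
        M=np.nanmedian(P[l==i],0)
        if st[i,4]>6 and 370<M[0]<700 and -290<M[1]<-110: print(" chip blob",n,st[i,4],M.round(),np.nanpercentile(P[l==i][:,2],95).round())
a=cv2.resize(a,(360,450)); b=cv2.resize(b,(434,210)); b=cv2.copyMakeBorder(b,0,240,0,0,cv2.BORDER_CONSTANT)
cv2.imwrite("pics/end.png",np.hstack([a,b])); print(get_state()["t"])
```

```text
top bar in slot frame [array([ 0.83, -0.53]), array([167.21,  21.95]), np.float64(0.08)] z top 64.5 tilt long 0.0014 tilt cross 0.086
 chip blob top 48 [ 468. -168.   14.] 18.0
 chip blob top 212 [ 462. -237.   13.] 18.0
side bar in slot frame [array([-0.04,  0.45]), array([167.01,  22.22]), np.float64(0.38)] z top 65.0 tilt long 0.0038 tilt cross -0.226
 chip blob side 97 [ 467. -234.   14.] 19.0
 chip blob side 25 [ 471. -166.   16.] 20.0
18.6
```

View pics/end.png

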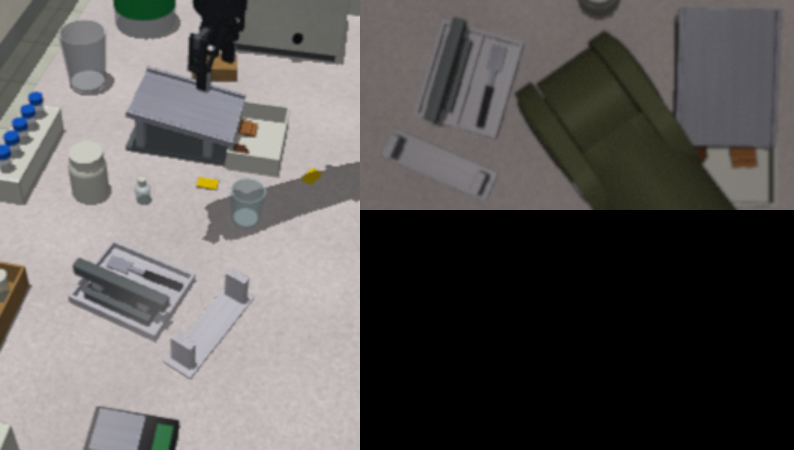

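The plate is bare. The chips are in the trough at side (248,128) and (240,148), the scraper is centred in the compartment at (120,285), and the bystanders have not moved. I hand in.

```bash
python3 -c "
from station import *
print(close_job())"
```

```text
the job is handed in; nothing more can be done
None
```

I wiped all the chips into the trough, laid the scraper in the empty compartment, and handed the job in at about 18.6 s. `close_job()` reports no verdict, so success rests on my own checks.

**Wipe:** I felt for the plate and made contact 70 mm up the slope at about 12 N. The readings at the end of each stage on the way down were about 4–16 N. The scraper ended 90 mm below the plate's centre, still pressed at about 12 N, and stayed within 0.01 rad of the plate's slope. After that I lifted it off.

**Chips:** In the last views the plate is bare. The trough holds two stacks with tops at 18–20 mm, below its 45 mm rim. That height fits two chips each, but I inferred the count of four: I could not see every chip separately, because some of the dark ones were hidden.

**Scraper:** It lies within about 1 mm of the slot's centre and within 0.01 rad of its length. The bar's underside is about 36 mm above the floor. The gripper let go and moved clear.

**Disagreements:**
- The two cameras differed by about 4 mm on absolute x, so I averaged them.
- My tilt estimate across the bar was unusable: it came out +0.09 from one camera and −0.23 from the other. I judged the scraper flat instead from its lengthwise slope (below 0.004), the level tool when I released it, and the picture.
- I checked the bystanders by eye only, and saw none moved in the last picture; not all of them were in it.

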